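# Nest the sample cups in the hinged carrier and pin it shut

## Task

Pack the sample cups for transport: put the medium cup into the large cup that is fixed in the open carrier, and the small cup into the medium one. Then swing the carrier's lid over and down, and push the locking pin from its stand down through the holes in the two front tongues until its collar sits on the lid's tongue. Finish while still holding the pin and pressing it down, so that the sprung lid stays fully shut; do not let go at the end, and leave the other things on the bench where they are.

Things in the scene. Friction and masses are not known exactly. Their poses are not given: they have to be found in the camera images.
- carrier: hinged carrier, fixed to the bench. Aluminium base block 88 x 88 mm, 45 mm high, with a fixed round steel cup (the large cup, inner diameter 60 mm, rim 48 mm above the bench) in its middle. Origin: centre of the block's underside. x points to the rear (hinge side), z up; its front tongue (40 mm wide, 12 mm thick, top 45 mm above the bench, free below) spans x = -44 to -88 mm
- well (a point): centre of the inner floor of the large cup, 14 mm above the bench
- base_hole (a point): upper mouth of the 12 mm through hole in the base's front tongue, 68 mm in front of the carrier's origin, 45 mm above the bench
- lid_hinge (a point): middle of the hinge axis, 47 mm behind the carrier's origin and 45 mm above the bench; the axis runs along the carrier's y
- lid (a joint): lid's hinge angle, rad: 0 lowered; 1.85 to 2.1 at the start (leaning back past upright), stop at 2.15. Stiff (0.13 N m friction): it stays where left and can be pushed over from behind. Lowered but not pressed, the lid still stands ajar on its sprung seal, 0.04 rad beyond this reading (also when open); about 7 N down on its tongue presses it fully shut
- lid_hole (a point): upper mouth of the 13 mm through hole in the lid's front tongue (40 mm wide, 10 mm thick), 115 mm from the hinge axis; with the lid fully shut it lies 55 mm above the bench, straight above base_hole, and about 59.5 mm when the lid is ajar on its seal
- lid_top_edge (a point): point in the middle of the lid's outer face, near its front edge: 80 mm from the hinge axis along the lid, 46 mm out from its rim plane. The lid is a hollow grey shell of 150 g, 88 x 88 mm, 46 mm deep, open towards the cups
- cup_medium: loose round steel cup, outer diameter 50 mm, 50 mm high, base 4 mm thick, wall 2.5 mm (inner diameter 45 mm), foot tapered to 43 mm; 60 g. Origin: centre of its underside, z up. Seated in the large cup its rim stands 16 mm above the large cup's
- cup_small: loose round steel cup, outer diameter 35 mm, 62 mm high, wall 2.5 mm, foot tapered to 28 mm; 45 g. Origin: centre of its underside, z up. Seated in the medium cup its rim stands 16 mm above the medium cup's
- pin: steel locking pin, standing upright in its stand. Origin: its tip (lowest point), z axis up to its knob. Shaft 10 mm diameter, 40 mm long with a 9 mm tapered nose; collar 30 mm diameter from z = 40 to 45 mm; round knurled knob 23 mm diameter from z = 45 to 77 mm; 70 g. Fully home, with the lid shut, its tip is 15 mm above the bench
- pin_stand: grey stand 60 x 60 mm, 50 mm high, fixed to the bench, with a 13 mm hole in the middle of its top in which the pin stands at the start (tip 10 mm above the bench, collar on the stand). Origin: centre of its underside
- clip_box: bystander: grey plastic box 68 x 94 x 41 mm, loose; leave alone
- reagent_vial_0: bystander: small vial with blue cap, 23 mm diameter, 46 mm high, loose; leave alone

How it is judged (in metres and radians):
On the way, in this order (a step that is already met when the one before it is completed fails the run):
1. both cups are nested in the carrier's large cup, small in medium (horizontal distance between cup_medium and well below 0.01 m and z of cup_medium in the frame of carrier below 0.02 m and horizontal distance between cup_small and cup_medium below 0.01 m and z of cup_small in the frame of cup_medium below 0.01 m), for 0.2 s.
2. the lid has been lowered over the cups (z of lid_hole in the frame of carrier below 0.064 m), for 0.2 s.
3. the pin is through both tongues (horizontal distance between pin and base_hole below 0.005 m and z of pin in the frame of carrier below 0.03 m), for 0.1 s.
At the end, for the whole second after the job is handed in: Small cup upright in medium, medium upright in large (each within 10 mm of centre, 6 mm of its floor); lid's tongue within 1.8 mm of fully shut; pin through both tongues, within 3.5 mm of home, upright within 0.12 rad; fingers on the pin with over 2 N, all through the last second (all of step 1 and angle between each of cup_medium, cup_small's own z axis and vertical below 0.15 rad and z of lid_hole in the frame of carrier below 0.0568 m and horizontal distance between pin and base_hole below 0.005 m and z of pin in the frame of carrier below 0.0185 m and angle between the z axis of pin and the z axis of carrier, either way round below 0.12 rad and contact force between the fingers and pin above 2 N); the arm keeps its last pose, push and grip.
It fails at once if the clip box is displaced (distance of clip_box from where it was at the start of the episode above 0.03 m).
It fails at once if the reagent vial is displaced (distance of reagent_vial_0 from where it was at the start of the episode above 0.03 m).
It also fails if it takes over 72 s, if anything falls off the work surface, if the arm or the gripper's body presses on something with over 40 N, if the wrist force passes 120 N, or if a joint passes its speed limit or range.

## Robot

A 6-joint arm with a two-finger parallel gripper is mounted at the origin on a cart in front of the work surface, level with it; the furniture and walls round the work are solid. World frame = base frame: x ahead of the robot, y to its left, z up, the work surface at z = 0. Lengths are in m, angles in degrees, forces in N, time in s.
With the tool pointing down it reaches from about 0.4 to 0.825 m from the base axis. Payload 7 kg.
Tool frame: the origin (TCP) lies midway between the tips of the shut fingers; the grasp point (between the pads) lies 19 mm behind it; z points along the fingers, y is the line along which they close (so a half turn about z gives the same grasp; the last joint's range is limited). The gripper opens to 88 mm and grips with 3 to 60 N. Pads are 19 mm wide; open, the fingers measure 130 mm over their backs; the gripper's body (78 mm by 193 mm) begins 47 mm behind the grasp point.
Start: joints at [90.991, 20.546, 0.682, 0, -70.136, -16.507], TCP at [0.181, 0.65, 0.227] pointing down, gripper open.
Joint ranges: [-176.03, 176.03], [-82.01, 121.73], [-58.28, 71.71], [-173.87, 95.51], [-174.79, -0.11], [-173.66, 173.66]. Speed limits (degrees/s): [136.94, 136.94, 172.46, 180, 180, 180].

## Interface

Orientations are given as [roll, pitch, yaw] about the fixed x, y, z axes, in that order (R = Rz(yaw) Ry(pitch) Rx(roll)).
In Python, from plant import * gives the robot as it stands.
- The arm moves only by the tool move_arm, never from a script. Its argument "commands" is a list of rows, each a list of 7 numbers: the shift along the world's x, y, z in mm, then the turn, a rotation vector about the world's x, y, z in degrees, then the opening in per cent of the stroke, from 0 (shut) to 100 (fully open). In form: [[x, y, z, rx, ry, rz, fingers], ...]. A call has 1 to 20 rows; each row shifts and turns the commanded pose from where the row before left it; what a row does not reach is not made up. A row lasts 1/10 s, in which the tool goes at most 50 mm and 8.59 degrees, less where a joint would pass 70% of its speed; a pose out of reach is approached as far as the arm can. A call with a gripper value outside its range is refused whole. The fingers move at their own pace and stop on an object; "squeeze" is the grip in N (left out, the last holds). Time passes only in rows, so rows that do not move let the fingers close. It gives the time, the measured TCP pose, the force and the opening at its end, in the units of the state.
- get_state(): the state, without advancing time (a new reading comes with each control period).
- capture(name): name is "scene" or "top" or "wrist"; returns a dict with "frame" (384x512x3 uint8, blue, green, red), "camera_matrix" (3x3 intrinsics, pixels), "world_to_cam" (4x4, takes a point from world to camera coordinates); the wrist camera has in their place "tool_from_camera" (4x4, takes a point from camera to tool coordinates, whose origin is the TCP and whose axes are the flange's). Camera axes: x right, y up, looking along -z (the intrinsics and any distortion apply to the point x, -y, -z); pixel columns grow to the right and rows downward; lengths in m; the calibration is good to about 2 mm. The wrist camera is an equidistant fisheye: a pixel r from the principal point sees the ray r / f radians off the axis. A picture is of the moment at which its call begins: read the wrist's pose just before it. There is no depth.
- close_job(): hands the job in, once; it reports no verdict.
The state is a dict: "time_s": time; "joints": joint angles; "qd": joint speeds; "joint_torque": joint torques, N m; "tcp_pos": TCP position; "eef_rot": TCP orientation; "contact_force": force on the tool from outside, world axes, zero at the start; "moment": the same for the moment, N m; "gripper_width": finger opening in m.
Only numpy, scipy, OpenCV 4.12 (cv2) and the standard library are available. Lean on these libraries where they do the work, as an engineer would, in place of code of your own. Each camera call takes 0.05 s, during which the arm holds its last target. There are 200 camera calls.

## Working session

There is one attempt and no reset: what is moved stays moved. The work goes in short steps, Python scripts to look and compute and a tool call to move; the robot and the scene stay as the last step left them, time stands still between calls to the robot, and variables do not carry over. Pictures are saved under pics/ and viewed, on a budget of 10 in all, crops included, one or two more only if the job needs it, and the job is handed in when it is done.

Besides the shell and the picture viewer there is one more tool, called after "Call:" by a JSON object that holds its "name" and its "arguments", one argument or row to a line. move_arm: Moves the arm, as the interface text tells. Its arguments: {"type":"object","properties":{"commands":{"type":"array"},"squeeze":{"type":"number"}},"required":["commands"]}

```bash
ls; mkdir -p pics; python3 - <<'E'
from plant import *
import cv2,numpy as np
s=get_state();print(s)
a=capture("scene");b=capture("top")
for n,c in(("scene",a),("top",b)):
    cv2.imwrite(f"pics/{n}0.png",c["frame"]);print(n,np.round(c["camera_matrix"],2).tolist(),np.round(c["world_to_cam"],4).tolist(),[k for k in c])
cv2.imwrite("pics/both0.png",np.vstack([a["frame"],b["frame"]])) 
E
```

```text
pics
{'time_s': 0.0, 'joints': array([ 9.09915542e+01,  2.05890625e+01,  6.34426327e-01, -2.13100580e-02,
       -7.01331180e+01, -1.65045079e+01]), 'qd': array([ 0.07166159,  0.09203381,  0.00795882, -0.02857497, -0.0910043 ,
        0.03162287]), 'joint_torque': array([ 2.31246820e-03, -5.82719815e+01,  2.93048894e+01,  6.99687839e+00,
        6.92914036e-03, -1.57630489e-04]), 'tcp_pos': array([0.18044748, 0.64994396, 0.22565066]), 'eef_rot': array([ 1.79910170e+02, -5.72512473e-03, -1.55202064e+01]), 'contact_force': array([-0.15746773,  0.12791739,  0.09590698]), 'moment': array([0.01696878, 0.05393517, 0.01386819]), 'gripper_width': 0.08769956071245337}
scene [[377.2, 0.0, 256.23], [0.0, 377.2, 186.97], [0.0, 0.0, 1.0]] [[0.211, -0.9774, 0.0098, -0.1543], [0.4543, 0.107, 0.8844, -0.3349], [-0.8655, -0.1822, 0.4666, -0.5022], [0.0, 0.0, 0.0, 1.0]] ['frame', 'camera_matrix', 'world_to_cam']
top [[364.29, 0.0, 261.46], [0.0, 364.29, 192.31], [0.0, 0.0, 1.0]] [[-0.0214, -0.9995, -0.022, -0.0261], [0.9962, -0.0231, 0.084, -0.5621], [-0.0845, -0.0201, 0.9962, -0.965], [0.0, 0.0, 0.0, 1.0]] ['frame', 'camera_matrix', 'world_to_cam']
```

View pics/scene0.png

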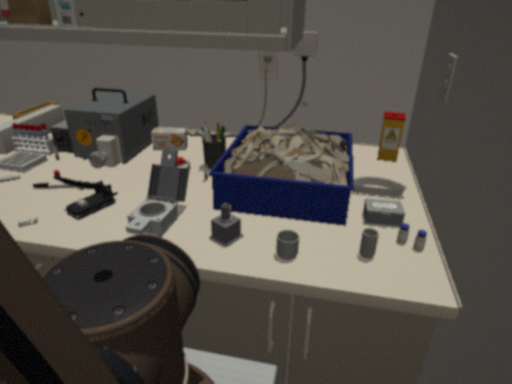

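View pics/top0.png

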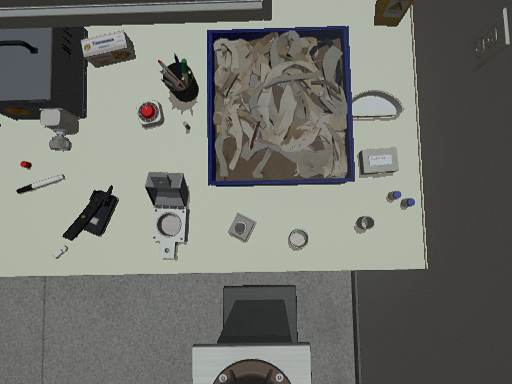

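The scene view shows the carrier at (155,205), pin stand at (226,228), medium cup at (288,245), small cup at (369,242) and vials at (404,232) and (420,240). In the top view the large cup is at (171,224), tongue hole (168,251), pin (241,228), medium rim (298,239), small rim (365,223), clip box (378,160) and vials (395,196) and (408,202).

```bash
cat > h.py <<'E'
from plant import *
import cv2,numpy as np
from scipy.spatial.transform import Rotation as R
def cast(c,u,v,z):
    K=np.array(c["camera_matrix"]);T=np.array(c["world_to_cam"])
    d=np.linalg.inv(K)@[u,v,1];d=np.array([d[0],-d[1],-d[2]])
    Rm=T[:3,:3];o=-Rm.T@T[:3,3];w=Rm.T@d
    return o+w*(z-o[2])/w[2]
def wcast(c,s,u,v,z):
    K=np.array(c["camera_matrix"]);x=np.array([(u-K[0,2]),(v-K[1,2])])
    r=np.hypot(*x);th=r/K[0,0];q=x/max(r,1e-9)*np.sin(th)
    d=np.array([q[0],-q[1],-np.cos(th)])
    T=np.array(c["tool_from_camera"]);Rt=R.from_euler("xyz",s["eef_rot"],degrees=True).as_matrix()
    o=s["tcp_pos"]+Rt@T[:3,3];w=Rt@T[:3,:3]@d
    return o+w*(z-o[2])/w[2]
E
python3 - <<'E'
from h import *
c=capture("top")
for n,u,v,z in(("well",171,224,.048),("hole",168,251,.045),("pin",241,228,.087),("med",298,239,.05),("small",365,223,.062),("vial1",395,196,.046),("vial2",408,202,.046),("box",378,160,.041),("lidtopL",147,173,.12),("lidtopR",185,174,.12)):
    print(n,np.round(cast(c,u,v,z),3))
f=c["frame"]
cv2.imwrite("pics/topz.png",cv2.resize(f[160:275,140:420],None,fx=2.8,fy=2.8,interpolation=cv2.INTER_CUBIC))
w=capture("wrist");print(w["camera_matrix"],w["tool_from_camera"])
E
```

```text
well [0.481 0.202 0.048]
hole [0.41  0.21  0.045]
pin [0.467 0.014 0.087]
med [ 0.435 -0.132  0.05 ]
small [ 0.473 -0.304  0.062]
vial1 [ 0.542 -0.39   0.046]
vial2 [ 0.525 -0.423  0.046]
box [ 0.639 -0.351  0.041]
lidtopL [0.608 0.242 0.12 ]
lidtopR [0.603 0.147 0.12 ]
[[297.31863964   0.         256.38114639]
 [  0.         297.31863964 192.3480075 ]
 [  0.           0.           1.        ]] [[ 2.77966718e-04  9.53570957e-01  3.01168314e-01  8.19130142e-02]
 [ 9.99999904e-01 -1.63257228e-04 -4.06049822e-04 -1.35838607e-04]
 [-3.38029413e-04  3.01168398e-01 -9.53570911e-01 -1.57801179e-01]
 [ 0.00000000e+00  0.00000000e+00  0.00000000e+00  1.00000000e+00]]
```

View pics/topz.png

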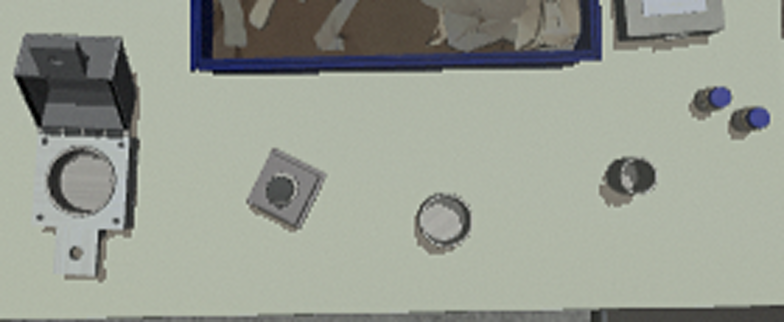

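The zoom gives these full-frame positions: well (169.6,224.6), tongue hole (167.1,250.4), pin knob (240.4,227.1), medium rim (298.6,238.2) and small rim (367.5,222.5). The carrier yaw is about -6°. I'll move over the carrier for a closer wrist view.

Call:
{"name": "move_arm", "arguments": {
  "commands": [
    [18,-38,2,0,0,0.8,100],
    [18,-38,2,0,0,0.8,100],
    [18,-38,2,0,0,0.8,100],
    [18,-38,2,0,0,0.8,100],
    [18,-38,2,0,0,0.8,100],
    [18,-38,2,0,0,0.8,100],
    [18,-38,2,0,0,0.8,100],
    [18,-38,2,0,0,0.8,100],
    [20,-38,2,0,0,0.8,100],
    [20,-38,2,0,0,0.8,100],
    [20,-38,2,0,0,0.8,100],
    [20,-32,2,0,0,0.8,100],
    [0,0,0,0,0,0,100],
    [0,0,0,0,0,0,100]
  ]
}}

```text
time_s: 1.6
tcp_pos: [0.4048, 0.1996, 0.2506]
eef_rot: [-180.0, -0.0, -6.1]
contact_force: [0.2, -0.1, 0.3]
gripper_width: 0.0877
```

```bash
python3 - <<'E'
from h import *
s=get_state();w=capture("wrist");print(s["tcp_pos"],s["eef_rot"],s["joints"])
np.savez("w1.npz",f=w["frame"],p=s["tcp_pos"],e=s["eef_rot"])
cv2.imwrite("pics/w1.png",cv2.resize(w["frame"],None,fx=1.5,fy=1.5,interpolation=cv2.INTER_CUBIC))
E
```

```text
[0.40484269 0.19958295 0.25060647] [-1.79983056e+02 -1.96905874e-03 -6.06484480e+00] [ 5.13822849e+01 -2.12108171e+00 -2.38078869e+01 -8.02641012e-03
 -6.82978535e+01  3.25558376e+01]
```

View pics/w1.png

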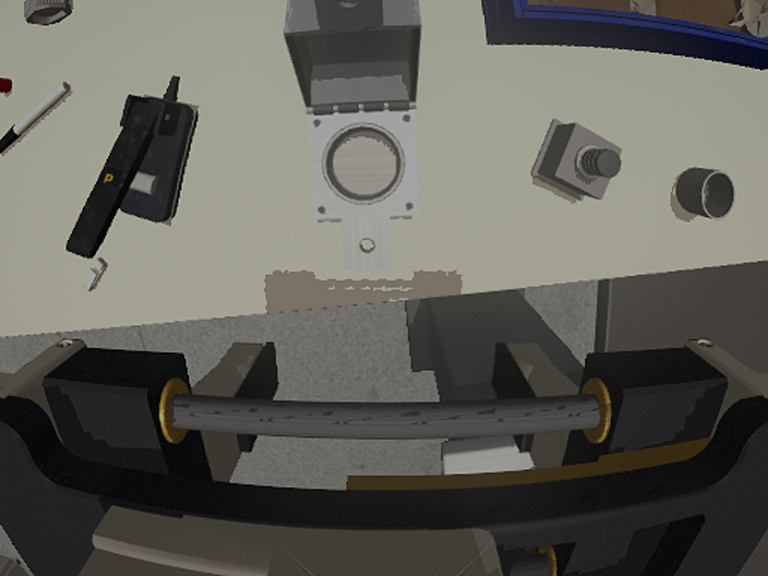

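The wrist view (1.5x scale) shows the carrier's hole at (367,244), large cup rim at (365,163), corner screws at (320,123), (406,120), (320,210) and (408,209), knob top at (607,163) and medium rim at (717,193).

```bash
python3 - <<'E'
from h import *
d=np.load("w1.npz");s=dict(tcp_pos=d["p"],eef_rot=d["e"]);w=capture("wrist")
P={}
for n,u,v,z in(("well",365,163,.048),("hole",367,244.5,.045),("b1",320,123,.045),("b2",406,120,.045),("b3",320,210,.045),("b4",408,209,.045),("pin",607,163,.087),("med",717,193,.05),("hingeL",307,110,.045),("hingeR",419,108,.045)):
    P[n]=wcast(w,s,(u+.5)/1.5-.5,(v+.5)/1.5-.5,z)[:2];print(n,np.round(P[n],4))
c=(P["b1"]+P["b2"]+P["b3"]+P["b4"])/4;print("bolt centre",c)
v=c-P["hole"];print(np.linalg.norm(v),np.degrees(np.arctan2(v[1],v[0])))
v=(P["b1"]+P["b2"]-P["b3"]-P["b4"]);print(np.degrees(np.arctan2(v[1],v[0])))
v=P["b1"]+P["b3"]-P["b2"]-P["b4"];print(np.degrees(np.arctan2(v[1],v[0]))-90)
c=capture("top")
for n,u,v,z in(("well",169.6,224.6,.048),("hole",167.1,250.4,.045),("pin",240.4,227.1,.087),("med",298.6,238.2,.05),("small",367.5,222.5,.062)): print(n,cast(c,u,v,z).round(4))
E
```

```text
well [0.4795 0.2077]
hole [0.4121 0.2138]
b1 [0.5165 0.2402]
b2 [0.5109 0.1714]
b3 [0.4454 0.249 ]
b4 [0.4382 0.1771]
pin [0.4687 0.0201]
med [ 0.4374 -0.1315]
hingeL [0.5288 0.2495]
hingeR [0.5198 0.16  ]
bolt centre [0.47776524 0.20941272]
0.0657736410852048 -3.809399681904878
-5.74205096088213
-5.218454580236639
well [0.4794 0.2052 0.048 ]
hole [0.4118 0.2127 0.045 ]
pin [0.4692 0.0151 0.087 ]
med [ 0.4369 -0.1334  0.05  ]
small [ 0.4738 -0.3105  0.062 ]
```

Call:
{"name": "move_arm", "arguments": {
  "commands": [
    [4,-42,-5,0,0,0,100],
    [4,-42,-5,0,0,0,100],
    [4,-42,-10,0,0,0,100],
    [4,-42,-15,0,0,0,100],
    [4,-42,-15,0,0,0,100],
    [4,-42,-15,0,0,0,100],
    [4,-42,-15,0,0,0,100],
    [4,-38,-20,0,0,0,100],
    [0,0,0,0,0,0,100],
    [0,0,0,0,0,0,100]
  ]
}}

```text
time_s: 2.75
tcp_pos: [0.4364, -0.1317, 0.1499]
eef_rot: [180.0, 0.1, -6.0]
contact_force: [-0.2, 0.5, 0.1]
gripper_width: 0.0876
```

```bash
python3 - <<'E'
from h import *
s=get_state();w=capture("wrist");print(s["tcp_pos"],s["eef_rot"],s["joints"])
np.savez("w2.npz",f=w["frame"],p=s["tcp_pos"],e=s["eef_rot"])
cv2.imwrite("pics/w2.png",cv2.resize(w["frame"],None,fx=1.5,fy=1.5,interpolation=cv2.INTER_CUBIC))
E
```

```text
[ 0.4364266  -0.13165948  0.14991197] [ 1.79973951e+02  9.79397925e-02 -5.97072812e+00] [ 8.09592795e+00  3.64320525e+00 -3.21644683e+01  1.80226106e-03
 -5.42936606e+01  7.59323130e+01]
```

View pics/w2.png

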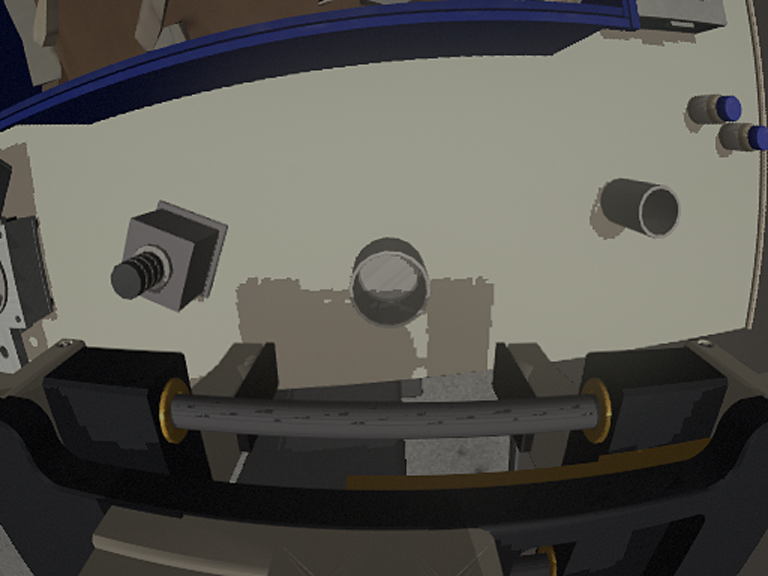

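The medium rim is centred at about (389.5,287) and the small rim at (658.5,210).

```bash
python3 - <<'E'
from h import *
d=np.load("w2.npz");s=dict(tcp_pos=d["p"],eef_rot=d["e"]);w=capture("wrist")
for n,u,v,z in(("med",389.5,287,.05),("medL",351,287,.05),("medR",428.5,287,.05),("front",390,326,.05),("back",390,248,.05),("small",658.5,210,.062),("pin",129,280,.087)):
    print(n,np.round(wcast(w,s,(u+.5)/1.5-.5,(v+.5)/1.5-.5,z),4))
E
```

```text
med [ 0.4376 -0.1347  0.05  ]
medL [ 0.44   -0.1114  0.05  ]
medR [ 0.4351 -0.1582  0.05  ]
front [ 0.4122 -0.1324  0.05  ]
back [ 0.4616 -0.1374  0.05  ]
small [ 0.4745 -0.3092  0.062 ]
pin [0.4692 0.0142 0.087 ]
```

Call:
{"name": "move_arm", "arguments": {
  "commands": [
    [1,-3,-20,0,0,0,100],
    [0,0,-35,0,0,0,100],
    [0,0,-35,0,0,0,100],
    [0,0,-24,0,0,0,100],
    [0,0,0,0,0,0,100],
    [0,0,0,0,0,0,0],
    [0,0,0,0,0,0,0],
    [0,0,0,0,0,0,0],
    [0,0,0,0,0,0,0],
    [0,0,0,0,0,0,0],
    [0,0,0,0,0,0,0],
    [0,0,0,0,0,0,0]
  ],
  "squeeze": 20
}}

```text
time_s: 4.05
tcp_pos: [0.4379, -0.1347, 0.037]
eef_rot: [-180.0, -0.0, -5.9]
contact_force: [-1.0, 0.6, 6.8]
gripper_width: 0.0492
```

Call:
{"name": "move_arm", "arguments": {
  "commands": [
    [0,0,30,0,0,0,0],
    [0,0,45,0,0,0,0],
    [0,0,45,0,0,0,0],
    [5,38,0,0,0,0,0],
    [5,38,0,0,0,0,0],
    [5,38,0,0,0,0,0],
    [5,38,0,0,0,0,0],
    [5,38,0,0,0,0,0],
    [5,38,0,0,0,0,0],
    [5,38,0,0,0,0,0],
    [3,38,0,0,0,0,0],
    [3,38,0,0,0,0,0],
    [0,0,-20,0,0,0,0],
    [0,0,-25,0,0,0,0],
    [0,0,0,0,0,0,0],
    [0,0,0,0,0,0,0]
  ]
}}

```text
time_s: 5.65
tcp_pos: [0.4785, 0.207, 0.1116]
eef_rot: [179.9, 0.0, -5.9]
contact_force: [0.8, -0.2, 0.6]
gripper_width: 0.0492
```

```bash
python3 - <<'E'
from h import *
s=get_state();w=capture("wrist");print(s["tcp_pos"],s["eef_rot"],s["gripper_width"],s["contact_force"])
np.savez("w3.npz",f=w["frame"],p=s["tcp_pos"],e=s["eef_rot"])
cv2.imwrite("pics/w3.png",cv2.resize(w["frame"],None,fx=1.5,fy=1.5,interpolation=cv2.INTER_CUBIC))
E
```

```text
[0.47848883 0.2069732  0.11158391] [ 1.79919972e+02  4.22978244e-02 -5.91604352e+00] 0.04921510415629462 [ 0.7657745  -0.19216453  0.64325345]
```

View pics/w3.png

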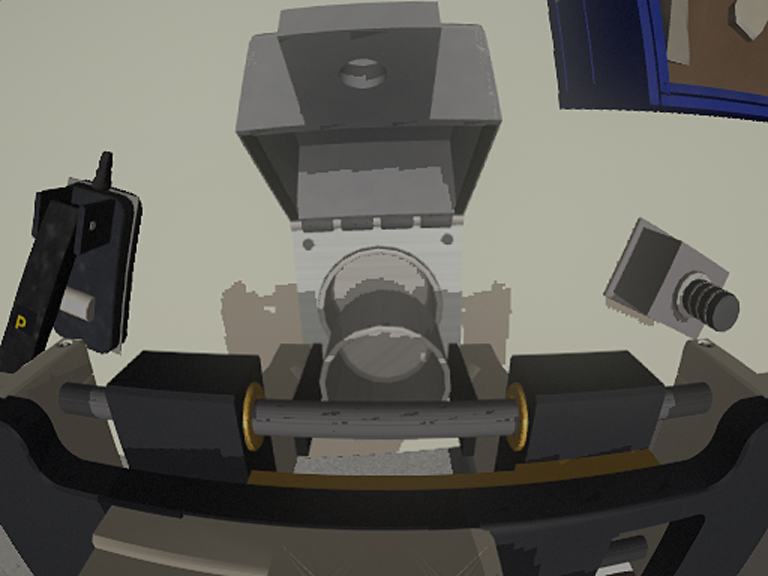

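The held medium cup's rim spans columns 321–449. The large cup's outer rim spans 317–442, with its far edge at row 247, and the open lid's hole is at (362,72).

```bash
python3 - <<'E'
from h import *
d=np.load("w3.npz");s=dict(tcp_pos=d["p"],eef_rot=d["e"]);w=capture("wrist")
Rt=R.from_euler("xyz",d["e"],degrees=True).as_matrix()
for n,u,v,z in(("wellL",317,300,.048),("wellR",442,300,.048),("wellback",380,247.5,.048),("cupL",321,365,.1255),("cupR",449.5,365,.1255),("cupback",385,327,.1255),("b1",308,243.5,.045),("b2",447,239,.045)):
    p=wcast(w,s,(u+.5)/1.5-.5,(v+.5)/1.5-.5,z);print(n,np.round(p,4),"tool",np.round(Rt.T@(p-d["p"]),4))
E
```

```text
wellL [0.4879 0.242  0.048 ] tool [ 0.0058 -0.0359  0.0635]
wellR [0.4811 0.1763 0.048 ] tool [0.0058 0.0302 0.0636]
wellback [0.5125 0.2059 0.048 ] tool [ 0.034  -0.0025  0.0636]
cupL [0.4883 0.2294 0.1255] tool [ 0.0074 -0.0233 -0.014 ]
cupR [0.4834 0.1828 0.1255] tool [ 0.0074  0.0235 -0.0139]
cupback [0.5009 0.2046 0.1255] tool [ 0.0225  0.     -0.0139]
b1 [0.518  0.2428 0.045 ] tool [ 0.0356 -0.0398  0.0665]
b2 [0.5129 0.1712 0.045 ] tool [0.0379 0.032  0.0666]
```

Call:
{"name": "move_arm", "arguments": {
  "commands": [
    [2,3,-15,0,0,0,0],
    [0,0,-15,0,0,0,0],
    [0,0,-10,0,0,0,0],
    [0,0,-10,0,0,0,0],
    [0,0,-5,0,0,0,0],
    [0,0,-3,0,0,0,0],
    [0,0,0,0,0,0,0],
    [0,0,0,0,0,0,0]
  ]
}}

```text
time_s: 6.55
tcp_pos: [0.4808, 0.2106, 0.0539]
eef_rot: [-180.0, -0.0, -5.9]
contact_force: [-0.5, 0.1, -0.6]
gripper_width: 0.0494
```

Call:
{"name": "move_arm", "arguments": {
  "commands": [
    [0,0,-2,0,0,0,0],
    [0,0,0,0,0,0,0],
    [0,0,0,0,0,0,75],
    [0,0,0,0,0,0,75],
    [0,0,0,0,0,0,75],
    [0,0,0,0,0,0,75],
    [0,0,20,0,0,0,100],
    [0,0,40,0,0,0,100],
    [0,0,40,0,0,0,100],
    [0,-40,20,0,0,0,100],
    [0,-45,0,0,0,0,100],
    [0,-45,0,0,0,0,100],
    [0,-45,0,0,0,0,100],
    [0,-45,0,0,0,0,100],
    [0,-45,0,0,0,0,100],
    [0,-45,0,0,0,0,100],
    [0,-45,0,0,0,0,100],
    [0,-45,0,0,0,0,100],
    [0,-45,0,0,0,0,100],
    [-6,-45,0,0,0,0,100]
  ]
}}

```text
time_s: 8.55
tcp_pos: [0.4747, -0.2816, 0.1716]
eef_rot: [180.0, -0.0, -5.9]
contact_force: [1.2, 0.1, 0.7]
gripper_width: 0.0876
```

Call:
{"name": "move_arm", "arguments": {
  "commands": [
    [0,-30,-10,0,0,0,100],
    [0,0,-20,0,0,0,100],
    [0,0,0,0,0,0,100],
    [0,0,0,0,0,0,100]
  ]
}}

```text
time_s: 8.95
tcp_pos: [0.4743, -0.3095, 0.1416]
eef_rot: [180.0, 0.1, -5.9]
contact_force: [0.4, 0.2, 0.5]
gripper_width: 0.0878
```

```bash
python3 - <<'E'
from h import *
s=get_state();w=capture("wrist");print(s["tcp_pos"],s["eef_rot"],s["gripper_width"],s["joints"])
np.savez("w4.npz",f=w["frame"],p=s["tcp_pos"],e=s["eef_rot"])
t=capture("top")["frame"][180:275,140:240]
im=cv2.resize(w["frame"],(560,420),interpolation=cv2.INTER_AREA)
im=np.hstack([im,np.zeros((420,240,3),np.uint8)]);im[:228,560:]=cv2.resize(t,(240,228),interpolation=cv2.INTER_CUBIC)
cv2.imwrite("pics/w4.png",im)
E
```

```text
[ 0.47431293 -0.30952973  0.14158218] [ 1.79998386e+02  6.31850839e-02 -5.91098425e+00] 0.08778829847037735 [-1.33266528e+01  1.44950408e+01 -1.98662698e+01  1.18093049e-02
 -5.57011382e+01  9.74090095e+01]
```

View pics/w4.png

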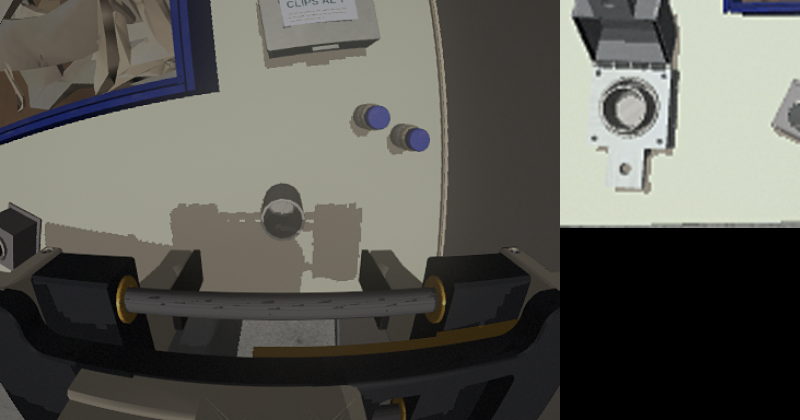

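The medium cup sits centred in the large one (inset). The small cup's rim is at (283,218.5) in the wrist part, and the vials are at (375,118) and (414,138), clear of the fingers.

```bash
python3 - <<'E'
from h import *
d=np.load("w4.npz");s=dict(tcp_pos=d["p"],eef_rot=d["e"]);w=capture("wrist");k=560/512
for n,u,v,z in(("c",283,218.5,.062),("L",262.5,218.5,.062),("R",303.5,218.5,.062),("back",283,199,.062),("front",283,238,.062)):
    print(n,np.round(wcast(w,s,(u+.5)/k-.5,(v+.5)/k-.5,z),4))
t=capture("top")
for q in ((625,107,.064),):print(cast(t,140+(q[0]-560)/2.4,180+q[1]/2.4,.048),cast(t,140+(q[0]+4-560)/2.4,180+q[1]/2.4,.064))
E
```

```text
c [ 0.4744 -0.3115  0.062 ]
L [ 0.4761 -0.2957  0.062 ]
R [ 0.4728 -0.3273  0.062 ]
back [ 0.49   -0.3131  0.062 ]
front [ 0.4582 -0.3099  0.062 ]
[0.4795468 0.2119178 0.048    ] [0.47942622 0.20305952 0.064     ]
```

Call:
{"name": "move_arm", "arguments": {
  "commands": [
    [0,-2,-30,0,0,0,100],
    [0,0,-35,0,0,0,100],
    [0,0,-29,0,0,0,100],
    [0,0,0,0,0,0,0],
    [0,0,0,0,0,0,0],
    [0,0,0,0,0,0,0],
    [0,0,0,0,0,0,0],
    [0,0,0,0,0,0,0],
    [0,0,0,0,0,0,0],
    [0,0,0,0,0,0,0],
    [0,0,0,0,0,0,0]
  ],
  "squeeze": 20
}}

```text
time_s: 10.25
tcp_pos: [0.4747, -0.3117, 0.0478]
eef_rot: [180.0, -0.0, -5.9]
contact_force: [-0.6, 0.9, 2.4]
gripper_width: 0.0336
```

Call:
{"name": "move_arm", "arguments": {
  "commands": [
    [0,0,30,0,0,0,0],
    [0,0,45,0,0,0,0],
    [0,0,45,0,0,0,0],
    [0,40,0,0,0,0,0],
    [0,44,0,0,0,0,0],
    [0,44,0,0,0,0,0],
    [0,44,0,0,0,0,0],
    [0,44,0,0,0,0,0],
    [0,44,0,0,0,0,0],
    [1,44,0,0,0,0,0],
    [1,44,0,0,0,0,0],
    [1,44,0,0,0,0,0],
    [1,44,0,0,0,0,0],
    [1,44,0,0,0,0,0],
    [1,42,-10,0,0,0,0],
    [0,0,-30,0,0,0,0],
    [0,0,0,0,0,0,0],
    [0,0,0,0,0,0,0]
  ]
}}

```text
time_s: 12.05
tcp_pos: [0.4802, 0.2097, 0.1274]
eef_rot: [179.9, 0.1, -5.9]
contact_force: [0.7, 0.6, 0.2]
gripper_width: 0.0336
```

```bash
python3 - <<'E'
from h import *
s=get_state();w=capture("wrist");print(s["tcp_pos"],s["eef_rot"],s["gripper_width"],s["contact_force"])
np.savez("w5.npz",f=w["frame"],p=s["tcp_pos"],e=s["eef_rot"])
cv2.imwrite("pics/w5.png",cv2.resize(w["frame"],None,fx=1.5,fy=1.5,interpolation=cv2.INTER_CUBIC))
E
```

```text
[0.48017069 0.20968074 0.12744721] [ 1.79892173e+02  6.82113638e-02 -5.90373222e+00] 0.03360689265499819 [0.67275434 0.63149617 0.1893023 ]
```

View pics/w5.png

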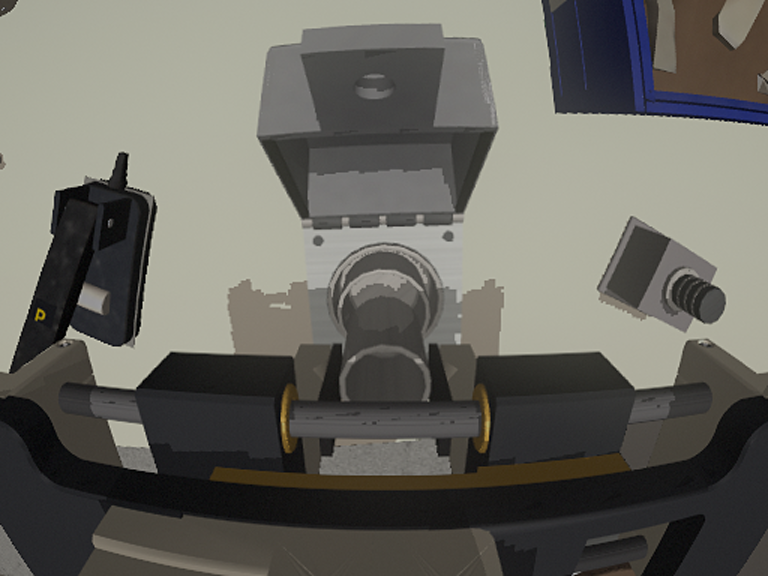

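The medium cup's rim spans columns 338–431 with its far edge at row 269. The small held cup's rim spans 339.5–431.5 with its far edge at row 344.

```bash
python3 - <<'E'
from h import *
d=np.load("w5.npz");s=dict(tcp_pos=d["p"],eef_rot=d["e"]);w=capture("wrist")
Rt=R.from_euler("xyz",d["e"],degrees=True).as_matrix()
for n,u,v,z in(("medL",338.5,310,.064),("medR",431,310,.064),("medback",385,269,.064),("wellL",329,295,.048),("wellR",442.5,295,.048),("wellback",386,243.5,.048),("cupL",339.5,375,.1415),("cupR",431.5,375,.1415),("cupback",385.5,344,.1415)):
    p=wcast(w,s,(u+.5)/1.5-.5,(v+.5)/1.5-.5,z);print(n,np.round(p,4),"tool",np.round(Rt.T@(p-d["p"]),4))
f=d["f"][150:270,190:330];cv2.imwrite("pics/w5z.png",cv2.resize(f,None,fx=5,fy=5,interpolation=cv2.INTER_CUBIC))
E
```

```text
medL [0.4829 0.234  0.064 ] tool [ 0.0002 -0.0246  0.0634]
medR [0.4778 0.1852 0.064 ] tool [0.0002 0.0245 0.0635]
medback [0.5027 0.2072 0.064 ] tool [0.0227 0.0001 0.0634]
wellL [0.4866 0.2405 0.048 ] tool [ 0.0033 -0.0315  0.0794]
wellR [0.48   0.1769 0.048 ] tool [0.0033 0.0325 0.0795]
wellback [0.5126 0.2056 0.048 ] tool [0.0327 0.0006 0.0794]
cupL [0.4853 0.2259 0.1415] tool [ 0.0034 -0.0166 -0.0141]
cupR [0.4818 0.1924 0.1415] tool [ 0.0034  0.0171 -0.014 ]
cupback [0.4961 0.2078 0.1415] tool [ 0.016   0.0002 -0.0141]
```

View pics/w5z.png

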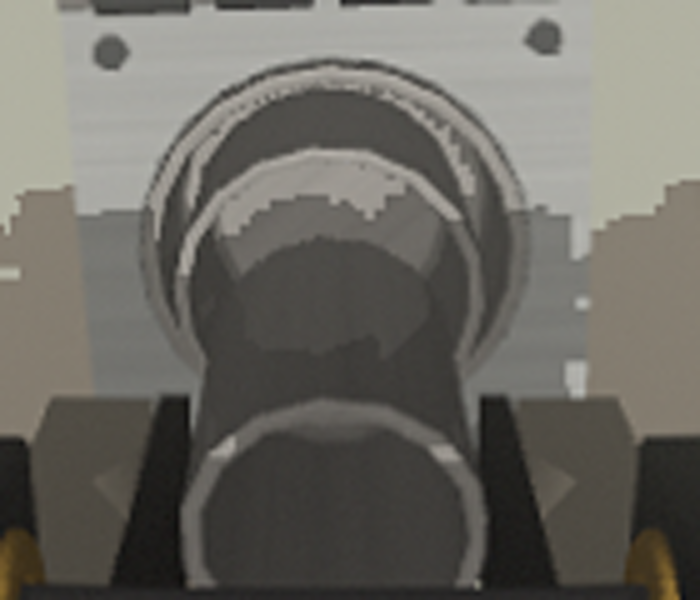

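Both rims agree with the tool to under 1 mm, so I'll lower straight down.

Call:
{"name": "move_arm", "arguments": {
  "commands": [
    [0,0,-15,0,0,0,0],
    [0,0,-15,0,0,0,0],
    [0,0,-10,0,0,0,0],
    [0,0,-10,0,0,0,0],
    [0,0,-5,0,0,0,0],
    [0,0,-5,0,0,0,0],
    [0,0,0,0,0,0,0],
    [0,0,0,0,0,0,0]
  ]
}}

```text
time_s: 12.95
tcp_pos: [0.4807, 0.2105, 0.0678]
eef_rot: [-180.0, -0.0, -5.9]
contact_force: [0.1, -0.4, 0.2]
gripper_width: 0.0337
```

Call:
{"name": "move_arm", "arguments": {
  "commands": [
    [0,0,-1,0,0,0,0],
    [0,0,0,0,0,0,75],
    [0,0,0,0,0,0,75],
    [0,0,0,0,0,0,75],
    [0,0,0,0,0,0,75],
    [0,0,20,0,0,0,75],
    [0,0,45,0,0,0,75],
    [0,0,45,0,0,0,75],
    [0,0,45,0,0,0,75],
    [0,0,0,0,0,0,0],
    [0,0,0,0,0,0,0]
  ]
}}

```text
time_s: 14.05
tcp_pos: [0.4809, 0.2108, 0.2229]
eef_rot: [-179.9, -0.1, -5.9]
contact_force: [0.0, -1.1, 0.2]
gripper_width: 0.0548
```

```bash
python3 - <<'E'
from h import *
from scipy.optimize import minimize_scalar
s=get_state();w=capture("wrist");print(s["tcp_pos"],s["eef_rot"],s["gripper_width"])
np.savez("w6.npz",f=w["frame"],p=s["tcp_pos"],e=s["eef_rot"])
cv2.imwrite("pics/w6.png",cv2.resize(w["frame"],None,fx=1.5,fy=1.5,interpolation=cv2.INTER_CUBIC))
ya=np.radians(-5.5);c=np.array([.480,.210,0]);ex=np.array([np.cos(ya),np.sin(ya),0]);ez=np.array([0,0,1])
def lp(th,a,o):
    x=.047-a*np.cos(th)+o*np.sin(th);z=.045+a*np.sin(th)+o*np.cos(th);return c+x*ex+z*ez
for fn,u,v in(("w3.npz",362,72),("w5.npz",375,86)):
    d=np.load(fn);ss=dict(tcp_pos=d["p"],eef_rot=d["e"])
    def err(th):
        p=lp(th,.115,0);q=wcast(w,ss,(u+.5)/1.5-.5,(v+.5)/1.5-.5,p[2]);return np.linalg.norm(p-q)
    r=minimize_scalar(err,bounds=(1.6,2.2),method="bounded");print(fn,r.x,r.fun)
th=r.x
for a,o in((.115,0),(.135,0),(.135,.01),(.1,.01),(.08,.046),(.091,.046)):print(a,o,lp(th,a,o).round(4))
E
```

```text
[0.48088326 0.21077942 0.22291593] [-1.79854383e+02 -1.02642837e-01 -5.92232078e+00] 0.05484662547930309
w3.npz 2.082877312273546 0.002396497014389367
w5.npz 2.0802925585620824 0.0020707094581386186
0.115 0 [0.5826 0.2001 0.1454]
0.135 0 [0.5923 0.1992 0.1629]
0.135 0.01 [0.601  0.1983 0.158 ]
0.1 0.01 [0.584  0.2    0.1274]
0.08 0.046 [0.6056 0.1979 0.0924]
0.091 0.046 [0.6109 0.1974 0.102 ]
```

View pics/w6.png

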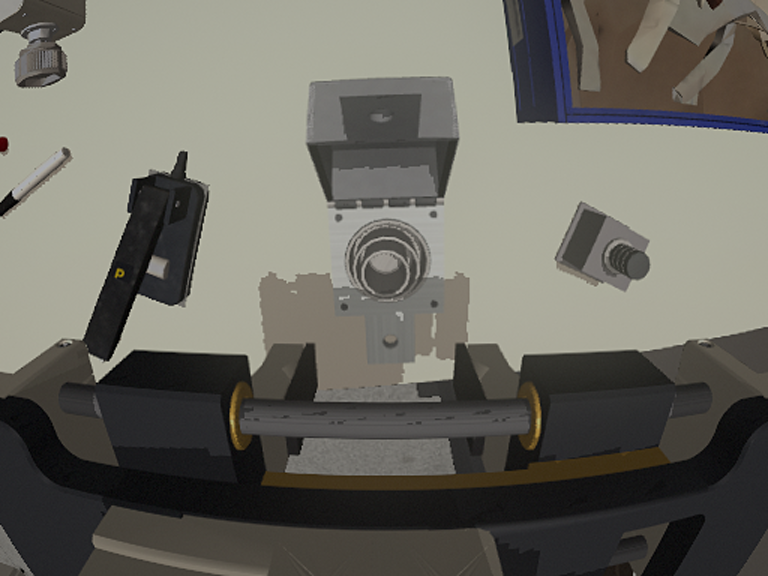

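Both cups are nested concentrically at (388,262). The lid leans back at about 2.08 rad, the base hole is at (391,341), and the screws are at (338,217), (432,213), (344,307) and (434,304). Next I'll go behind the lid with the fingers shut.

Call:
{"name": "move_arm", "arguments": {
  "commands": [
    [38,-4,5,0,0,0,0],
    [38,-4,0,0,0,0,0],
    [38,-4,0,0,0,0,0],
    [38,-3,0,0,0,0,0],
    [0,0,0,0,0,0,0],
    [0,0,-30,0,0,0,0],
    [0,0,-32,0,0,0,0],
    [0,0,-30,0,0,0,0],
    [0,0,0,0,0,0,0],
    [0,0,0,0,0,0,0]
  ]
}}

```text
time_s: 15.1
tcp_pos: [0.6321, 0.195, 0.1338]
eef_rot: [179.9, 0.1, -5.9]
contact_force: [0.9, -0.6, 0.6]
gripper_width: 0.0006
```

Call:
{"name": "move_arm", "arguments": {
  "commands": [
    [-14,1,4,0,0,0,0],
    [-14,1,4,0,0,0,0],
    [-14,2,4,0,0,0,0],
    [-14,1,4,0,0,0,0],
    [-14,1,5,0,0,0,0],
    [-15,2,5,0,0,0,0],
    [-15,1,2,0,0,0,0],
    [-16,2,1,0,0,0,0],
    [-15,1,-4,0,0,0,0],
    [-15,2,-6,0,0,0,0],
    [-13,1,-8,0,0,0,0],
    [-13,1,-9,0,0,0,0],
    [0,0,0,0,0,0,0]
  ]
}}

```text
time_s: 16.4
tcp_pos: [0.4578, 0.2106, 0.1355]
eef_rot: [179.9, 0.1, -5.9]
contact_force: [-0.4, 0.2, -0.2]
gripper_width: 0.0004
```

Call:
{"name": "move_arm", "arguments": {
  "commands": [
    [-11,1,-12,0,0,0,0],
    [-10,1,-11,0,0,0,0],
    [-8,1,-14,0,0,0,0],
    [-6,0,-14,0,0,0,0],
    [-3,0,-10,0,0,0,0],
    [-2,0,-8,0,0,0,0]
  ]
}}

```text
time_s: 17.0
tcp_pos: [0.4203, 0.2143, 0.0671]
eef_rot: [180.0, 0.0, -5.9]
contact_force: [-1.1, -0.5, 1.0]
gripper_width: 0.0004
```

Call:
{"name": "move_arm", "arguments": {
  "commands": [
    [-1,0,-4,0,0,0,0],
    [0,0,-3,0,0,0,0],
    [0,0,-2,0,0,0,0],
    [0,0,0,0,0,0,0],
    [0,0,0,0,0,0,0],
    [0,0,0,0,0,0,0]
  ]
}}

```text
time_s: 17.6
tcp_pos: [0.4197, 0.2144, 0.0588]
eef_rot: [-180.0, -0.0, -5.9]
contact_force: [-0.2, 0.0, 2.4]
gripper_width: 0.0005
```

Call:
{"name": "move_arm", "arguments": {
  "commands": [
    [-2,0,20,0,0,0,0],
    [-2,0,45,0,0,0,0],
    [0,0,50,0,0,0,100],
    [-20,0,45,0,0,0,100],
    [0,0,0,0,0,0,100],
    [0,0,0,0,0,0,100]
  ]
}}

```text
time_s: 18.2
tcp_pos: [0.3957, 0.215, 0.2201]
eef_rot: [-179.8, -0.1, -5.9]
contact_force: [-0.7, -0.2, -0.9]
gripper_width: 0.0266
```

```bash
python3 - <<'E'
from h import *
s=get_state();w=capture("wrist");print(s["tcp_pos"],s["eef_rot"],s["gripper_width"])
np.savez("w7.npz",f=w["frame"],p=s["tcp_pos"],e=s["eef_rot"])
E
```

```text
[0.39572396 0.21496701 0.22008331] [-1.79794268e+02 -1.13197752e-01 -5.88913285e+00] 0.02662232929602729
```

Call:
{"name": "move_arm", "arguments": {
  "commands": [
    [11,-40,0,0,0,0,100],
    [14,-40,0,0,0,0,100],
    [14,-40,-10,0,0,0,100],
    [14,-40,-15,0,0,0,100],
    [14,-40,0,0,0,0,100],
    [0,0,0,0,0,0,100],
    [0,0,0,0,0,0,100]
  ]
}}

```text
time_s: 18.95
tcp_pos: [0.4621, 0.013, 0.192]
eef_rot: [179.9, 0.2, -6.1]
contact_force: [-0.6, 0.2, 0.4]
gripper_width: 0.0854
```

```bash
python3 - <<'E'
from h import *
s=get_state();w=capture("wrist");print(s["tcp_pos"],s["eef_rot"],s["gripper_width"])
np.savez("w8.npz",f=w["frame"],p=s["tcp_pos"],e=s["eef_rot"])
a=np.load("w7.npz")["f"][60:260,160:360];b=w["frame"][60:260,160:360]
cv2.imwrite("pics/w78.png",np.hstack([cv2.resize(x,(400,400),interpolation=cv2.INTER_CUBIC) for x in(a,b)]))
E
```

```text
[0.46212915 0.01296643 0.19197474] [ 1.79907564e+02  1.62296256e-01 -6.10664358e+00] 0.0854246336896405
```

View pics/w78.png

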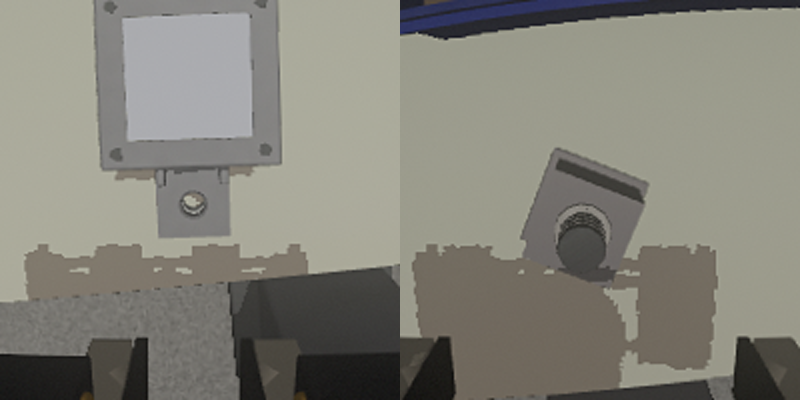

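The lid is down with its hole at (193,203) in the left half. The pin's knob top is centred at (582,248) in the right half.

```bash
python3 - <<'E'
from h import *
w=capture("wrist")
for fn,n,u,v,z in(("w7.npz","lidhole",193.2,203.5,.0595),("w8.npz","knob",182,247.5,.087),("w8.npz","L",157.5,247.5,.087),("w8.npz","R",206,247.5,.087)):
    d=np.load(fn);s=dict(tcp_pos=d["p"],eef_rot=d["e"]);print(n,wcast(w,s,(u+.5)/2-.5+160,(v+.5)/2-.5+60,z).round(4))
d=np.load("w6.npz");s=dict(tcp_pos=d["p"],eef_rot=d["e"])
P={}
for n,u,v in(("hole",391,341),("b1",338,217),("b2",432,213),("b3",344,307),("b4",434,304)):
    P[n]=wcast(w,s,(u+.5)/1.5-.5,(v+.5)/1.5-.5,.045);print(n,P[n].round(4))
print(np.mean([P[b] for b in("b1","b2","b3","b4")],0))
E
```

```text
lidhole [0.4127 0.2138 0.0595]
knob [0.4698 0.0172 0.087 ]
L [0.471  0.0284 0.087 ]
R [0.4686 0.0062 0.087 ]
hole [0.4119 0.2133 0.045 ]
b1 [0.5178 0.2432 0.045 ]
b2 [0.5136 0.1719 0.045 ]
b3 [0.4454 0.2479 0.045 ]
b4 [0.4405 0.1758 0.045 ]
[0.47932044 0.20968736 0.045     ]
```

Call:
{"name": "move_arm", "arguments": {
  "commands": [
    [7,3,-40,0,0,0,100],
    [0,0,-45,0,0,0,100],
    [0,0,-35,0,0,0,100],
    [0,0,-11,0,0,0,100],
    [0,0,0,0,0,0,0],
    [0,0,0,0,0,0,0],
    [0,0,0,0,0,0,0],
    [0,0,0,0,0,0,0],
    [0,0,0,0,0,0,0],
    [0,0,0,0,0,0,0],
    [0,0,0,0,0,0,0],
    [0,0,0,0,0,0,0],
    [0,0,0,0,0,0,0]
  ],
  "squeeze": 45
}}

```text
time_s: 20.35
tcp_pos: [0.4696, 0.0173, 0.0626]
eef_rot: [180.0, 0.0, -5.9]
contact_force: [-0.6, -1.0, 0.7]
gripper_width: 0.022
```

Call:
{"name": "move_arm", "arguments": {
  "commands": [
    [0,0,15,0,0,0,0],
    [0,0,30,0,0,0,0],
    [0,0,48,0,0,0,0],
    [-11,39,0,0,0,0,0],
    [-11,39,0,0,0,0,0],
    [-11,39,0,0,0,0,0],
    [-12,40,0,0,0,0,0],
    [-12,40,0,0,0,0,0],
    [0,0,-20,0,0,0,0],
    [0,0,-10,0,0,0,0],
    [0,0,0,0,0,0,0],
    [0,0,0,0,0,0,0]
  ]
}}

```text
time_s: 21.55
tcp_pos: [0.4127, 0.2136, 0.1256]
eef_rot: [179.9, 0.0, -6.0]
contact_force: [-0.0, -0.5, 0.9]
gripper_width: 0.0217
```

```bash
python3 - <<'E'
from h import *
s=get_state();w=capture("wrist");print(s["tcp_pos"],s["eef_rot"],s["gripper_width"],s["contact_force"])
cv2.imwrite("pics/w9.png",cv2.resize(w["frame"][120:300,156:356],(800,720),interpolation=cv2.INTER_CUBIC)[:600])
E
```

```text
[0.41273742 0.21358137 0.12555035] [ 1.79944320e+02  2.11534959e-02 -5.96513656e+00] 0.021668822773096574 [-0.00185571 -0.51259181  0.87926769]
```

View pics/w9.png

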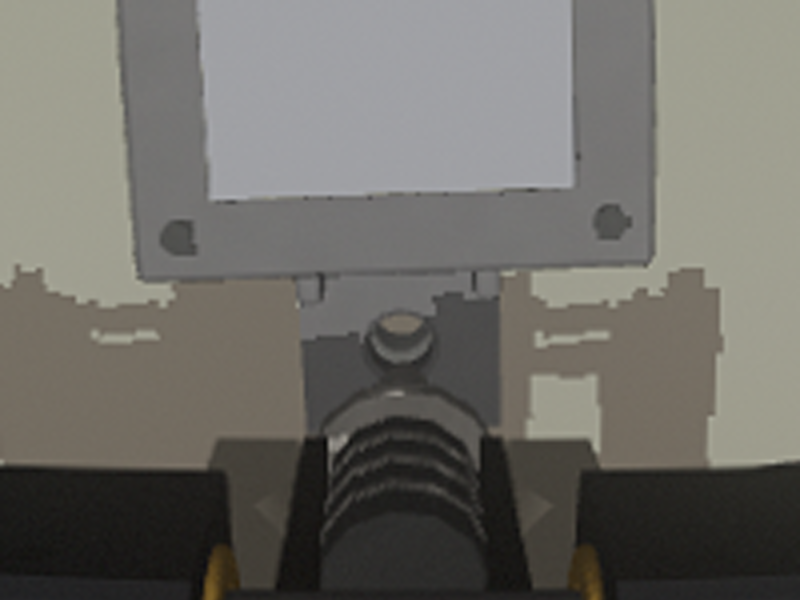

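The pin hangs above the tongue. The lid hole is at (400.5,339) and the pin's collar is centred at about column 404.

```bash
python3 - <<'E'
from h import *
s=get_state();w=capture("wrist");Rt=R.from_euler("xyz",s["eef_rot"],degrees=True).as_matrix()
for n,u,v,z in(("hole",400.5,338.5,.0595),("collarL",321,430,.118),("collarR",492,430,.118)):
    p=wcast(w,s,(u+.5)/4-.5+156,(v+.5)/4-.5+120,z);print(n,p.round(4),(Rt.T@(p-s["tcp_pos"])).round(4))
E
```

```text
hole [0.4142 0.2142 0.0595] [ 0.0011 -0.0005  0.0664]
collarL [0.4216 0.2255 0.118 ] [ 0.0073 -0.0126  0.0079]
collarR [0.4189 0.1995 0.118 ] [0.0073 0.0136 0.0079]
```

Call:
{"name": "move_arm", "arguments": {
  "commands": [
    [0,0,-10,0,0,0,0],
    [0,0,-5,0,0,0,0],
    [0,0,-5,0,0,0,0],
    [0,0,0,0,0,0,0]
  ]
}}

```text
time_s: 22.05
tcp_pos: [0.4122, 0.2138, 0.1047]
eef_rot: [179.9, 0.1, -5.9]
contact_force: [-0.4, -0.9, -0.0]
gripper_width: 0.0218
```

Call:
{"name": "move_arm", "arguments": {
  "commands": [
    [0.5,0,-4,0,0,0,0],
    [0,0,-4,0,0,0,0],
    [0,0,-4,0,0,0,0],
    [0,0,-4,0,0,0,0],
    [0,0,0,0,0,0,0]
  ]
}}

```text
time_s: 22.55
tcp_pos: [0.4128, 0.2141, 0.0889]
eef_rot: [180.0, 0.0, -5.9]
contact_force: [0.2, -0.3, -0.2]
gripper_width: 0.022
```

Call:
{"name": "move_arm", "arguments": {
  "commands": [
    [0,0,-5,0,0,0,0],
    [0,0,-5,0,0,0,0],
    [0,0,-5,0,0,0,0],
    [0,0,-3,0,0,0,0],
    [0,0,-2,0,0,0,0],
    [0,0,-1,0,0,0,0],
    [0,0,0,0,0,0,0],
    [0,0,0,0,0,0,0]
  ]
}}

```text
time_s: 23.35
tcp_pos: [0.4129, 0.2143, 0.0687]
eef_rot: [180.0, 0.0, -5.9]
contact_force: [-3.2, -0.9, 4.4]
gripper_width: 0.0218
```

Call:
{"name": "move_arm", "arguments": {
  "commands": [
    [-0.5,0,-1,0,0,0,0],
    [0,0,-1,0,0,0,0],
    [0,0,0,0,0,0,0],
    [0,0,0,0,0,0,0],
    [0,0,0,0,0,0,0]
  ]
}}

```text
time_s: 23.85
tcp_pos: [0.4127, 0.2143, 0.0673]
eef_rot: [-180.0, -0.0, -5.9]
contact_force: [-4.8, 0.4, 10.8]
gripper_width: 0.0223
```

Call:
{"name": "move_arm", "arguments": {
  "commands": [
    [-0.5,0,-1,0,0,0,0],
    [0,0,0,0,0,0,0],
    [0,0,0,0,0,0,0],
    [0,0,0,0,0,0,0]
  ]
}}

```text
time_s: 24.25
tcp_pos: [0.4127, 0.2144, 0.0671]
eef_rot: [-180.0, -0.1, -5.9]
contact_force: [-7.2, -2.8, 19.3]
gripper_width: 0.0217
```

Call:
{"name": "move_arm", "arguments": {
  "commands": [
    [0,0,0,0,0,0,0],
    [0,0,0,0,0,0,0],
    [0,0,0,0,0,0,0],
    [0,0,0,0,0,0,0],
    [0,0,0,0,0,0,0],
    [0,0,0,0,0,0,0],
    [0,0,0,0,0,0,0],
    [0,0,0,0,0,0,0]
  ]
}}

```text
time_s: 25.05
tcp_pos: [0.4126, 0.2144, 0.0671]
eef_rot: [-180.0, -0.1, -5.9]
contact_force: [-5.9, -4.1, 20.1]
gripper_width: 0.022
```

```bash
python3 - <<'E'
from h import *
print(close_job());s=get_state();print(s["time_s"],s["tcp_pos"],s["contact_force"],s["gripper_width"])
E
```

```text
the job is handed in; nothing more can be done
None
the job is handed in; nothing more can be done
```

The job is handed in at about 25 s of the 72 s limit, with the arm still gripping the pin and pressing it down. `close_job` reports no verdict.

**What I did:** I put the medium cup in the large one and the small cup in the medium one. Then I swung the lid over from behind with the shut fingers and lowered it onto its seal. Last, I pulled the pin from its stand and pushed it down through both tongues.

**Last checks:**
- **Cups:** the wrist view after release showed them nested and concentric. They were not seen again once the lid was down.
- **Pin and lid:** the pin met no force until its collar reached the lid. It then came to a hard stop with the tool at 67.1 mm, against the 67.6 mm I worked out for fully home. I judged the lid shut from this stop, not from a picture.
- **Force and grip:** the reading held steady for 0.8 s at about 20 N upward, the arm's press on the pin. The squeeze was set to 45 N and the fingers were 22 mm apart on the 23 mm knob.
- **Side load:** about 6 N in x and 4 N in y remained on the pin. I left it, because the hole clearances limit the tilt to well under 0.12 rad.
- **Bystanders:** I planned every move clear of the clip box and vials. I did not measure their positions again at the end.

I viewed 12 pictures, two over the budget of 10.

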